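# Line up the storage jars by height

### The job

Line the four storage jars up on the row of cork coasters in order of height, one jar upright in the middle of each coaster, the tallest next to the water dispenser and the shortest at the far end. Do not tip any jar over, and leave the green drinking glass where it stands.

Things in the scene. Friction and masses are not known exactly. Their poses are not given: they have to be found in the camera images.
- jar_red: loose round storage jar with a flat lid, red, red lid, the tallest: 130 mm high with lid, 50 mm diameter all the way up, solid and rigid, 0.08 to 0.34 kg. Starts upright on the table. Origin: centre of its underside; z axis up through the lid.
- jar_amber: loose round storage jar with a flat lid, amber brown, orange lid, the second tallest: 105 mm high with lid, 50 mm diameter all the way up, solid and rigid, 0.08 to 0.34 kg. Starts upright on the table. Origin: centre of its underside; z axis up through the lid.
- jar_blue: loose round storage jar with a flat lid, blue, blue lid, the second shortest: 80 mm high with lid, 50 mm diameter all the way up, solid and rigid, 0.08 to 0.34 kg. Starts upright on the table. Origin: centre of its underside; z axis up through the lid.
- jar_white: loose round storage jar with a flat lid, white, white lid, the shortest: 55 mm high with lid, 50 mm diameter all the way up, solid and rigid, 0.08 to 0.34 kg. Starts upright on the table. Origin: centre of its underside; z axis up through the lid.
- coaster_1: round cork coaster, fixed, left end of the row (robot's left, +y); 76 mm diameter, 5 mm thick, on a grey runner 2 mm thick. Four alike in a straight row, 90 mm from centre to centre. Origin: centre of its underside, 2 mm above the table, so its top is 5 mm above its origin. The row runs roughly along y, turned by up to 0.15 rad.
- coaster_2: round cork coaster, fixed, second from the left; 76 mm diameter, 5 mm thick, on a grey runner 2 mm thick. Four alike in a straight row, 90 mm from centre to centre. Origin: centre of its underside, 2 mm above the table, so its top is 5 mm above its origin. The row runs roughly along y, turned by up to 0.15 rad.
- coaster_3: round cork coaster, fixed, third from the left; 76 mm diameter, 5 mm thick, on a grey runner 2 mm thick. Four alike in a straight row, 90 mm from centre to centre. Origin: centre of its underside, 2 mm above the table, so its top is 5 mm above its origin. The row runs roughly along y, turned by up to 0.15 rad.
- coaster_4: round cork coaster, fixed, right end of the row (-y); 76 mm diameter, 5 mm thick, on a grey runner 2 mm thick. Four alike in a straight row, 90 mm from centre to centre. Origin: centre of its underside, 2 mm above the table, so its top is 5 mm above its origin. The row runs roughly along y, turned by up to 0.15 rad.
- dispenser: water dispenser, fixed, 260 mm high: clear glass carafe (104 mm diameter), black pump head (70 mm diameter), steel spout pointing away from the robot. Stands just beyond one end of the coaster row, left or right, about 140 mm from the centre of the end coaster; a three-ringed olive pot (100 mm diameter, 90 mm high) stands at the other end. Origin: centre of its underside.
- glass: empty green drinking glass, open at the top, 90 mm high, 64 mm diameter at the rim, loose, standing in the same row as the jars and a wooden pepper mill (42 mm diameter, 82 mm high); neighbours in that row are at least 88 mm apart, centre to centre. Origin: centre of its underside.
There are look-alikes about, which are no part of the job. Leave any pink or yellow look-alike of the jar_blue alone.

How it is judged:
At the end, for the whole second after the job is handed in: Each jar stands upright (within 0.1 rad) and at rest on its own coaster, its centre within 12 mm of the coaster's centre: red on the coaster next to the dispenser, then amber, blue, and white on the farthest (((horizontal distance between dispenser and coaster_1 below 0.25 m and horizontal distance between jar_red and coaster_1 below 0.012 m and z of jar_red in the frame of coaster_1 between 0.002 and 0.009 m and horizontal distance between jar_amber and coaster_2 below 0.012 m and z of jar_amber in the frame of coaster_2 between 0.002 and 0.009 m and horizontal distance between jar_blue and coaster_3 below 0.012 m and z of jar_blue in the frame of coaster_3 between 0.002 and 0.009 m and horizontal distance between jar_white and coaster_4 below 0.012 m and z of jar_white in the frame of coaster_4 between 0.002 and 0.009 m) or (horizontal distance between dispenser and coaster_4 below 0.25 m and horizontal distance between jar_red and coaster_4 below 0.012 m and z of jar_red in the frame of coaster_4 between 0.002 and 0.009 m and horizontal distance between jar_amber and coaster_3 below 0.012 m and z of jar_amber in the frame of coaster_3 between 0.002 and 0.009 m and horizontal distance between jar_blue and coaster_2 below 0.012 m and z of jar_blue in the frame of coaster_2 between 0.002 and 0.009 m and horizontal distance between jar_white and coaster_1 below 0.012 m and z of jar_white in the frame of coaster_1 between 0.002 and 0.009 m)) and angle between each of jar_red, jar_amber, jar_blue, jar_white's own z axis and vertical below 0.1 rad and linear speed of each of jar_red, jar_amber, jar_blue, jar_white below 0.02 m/s and angular speed of each of jar_red, jar_amber, jar_blue, jar_white below 0.2 rad/s); the robot touches nothing.
It fails at once if a jar is tipped over (more than 0.7 rad) (angle between any of jar_red, jar_amber, jar_blue, jar_white's own z axis and vertical above 0.7 rad).
It fails at once if the drinking glass is shifted by more than 20 mm or tipped (distance of glass from where it was at the start of the episode above 0.02 m or angle between glass's own z axis and vertical above 0.3 rad).
It also fails if it takes over 106 s, if anything falls off the work surface, if the arm or the gripper's body presses on something with over 40 N, if the wrist force passes 120 N, or if a joint passes its speed limit or range.

### The arm

A 7-joint arm with a two-finger parallel gripper is mounted at the origin on the work surface. World frame = base frame: x ahead of the robot, y to its left, z up, the work surface at z = 0. Lengths are in m, angles in rad, forces in N, time in s.
With the tool pointing down it reaches from about 0.35 to 0.9 m from the base axis. Payload 8.1 kg.
Tool frame: the origin (TCP) lies at the very end of the fingers, on their centre line; the grasp point (between the pads) lies 19 mm behind it (grasp_offset is the distance from the TCP to the grasp point, in m); z points along the fingers, y is the line along which they close (so a half turn about z gives the same grasp; the last joint's range is limited). The gripper opens to 92 mm and grips with 3 to 60 N. Pads are 19 mm wide; open, the fingers measure 130 mm over their backs; the gripper's body (75 mm by 190 mm) begins 47 mm behind the grasp point.
Start: joints at [-0.103, 0.434, 0.025, 1.573, -0.012, 1.134, -0.075], TCP at [0.625, -0, 0.227] pointing down, gripper open.
Joint ranges: [-2.62, 2.62], [-0.44, 2.09], [-1.27, 1.32], [0.08, 2.57], [-1.32, 4.46], [0.12, 2], [-2.74, 2.74]. Speed limits (rad/s): [2.22, 2.22, 3.01, 3.01, 3.14, 3.14, 3.14].

### API

Orientations are given as a rotation vector (axis times angle).
In Python, from cell import observe, get_image, camera_params, sign_off, silhouettes, grasp_offset gives the robot as it stands. The module is installed in compiled form; this text tells all that it offers.
- The arm moves only by the tool jog_arm, never from a script. Its argument "motion" is a list that holds one entry, the list of rows, each a list of 7 numbers: the shift along the tool's x, y, z in m, then the turn, a rotation vector about the tool's x, y, z in rad, then the closure, from -1 (fully open) to 1 (shut), so that 0 is half open. In form: [[[dx, dy, dz, wx, wy, wz, hand], ...]]. A call has 1 to 10 rows; each row is the pose to reach, as a shift and turn from the pose commanded when the call began, along the tool's axes at that moment; what a row does not reach only later rows make up. A row lasts 1/12 s, in which the tool goes at most 41.7 mm and 7.16 degrees, less where a joint would pass 70% of its speed; a pose out of reach is approached as far as the arm can. A call with a gripper value outside its range is refused whole. The fingers move at their own pace and stop on an object; "force" is the grip in N (left out, the last holds). Time passes only in rows, so rows that repeat a pose let the fingers close. It gives the time, the measured TCP pose, the force, the opening and the grip force at its end, in the units of the state.
- observe(): the state, without advancing time (a new reading comes with each control period).
- get_image(name): name is "scene" or "side" or "wrist"; returns the picture (480x640x3 uint8, red, green, blue); there is no depth.
- camera_params(name): a dict with "vertical_fov" (degrees; the focal length in pixels is half the picture's height over the tangent of half this angle, whatever the lens; pixels are square), "cx", "cy" (the principal point, pixels), "T" (4x4, takes a point from camera to world coordinates). Camera axes: x right, y down, z forward; pixel columns grow to the right and rows downward; lengths in m; the calibration is good to about 2 mm. A picture is of the moment at which its call begins: read the wrist's pose just before it. camera_params takes no time and is no camera call; for the wrist camera it gives the pose at the moment of the call.
- sign_off(): hands the job in; it is judged then, once.
Trained networks look in the newest picture that a camera, given by its name, has taken for a name from the list of things; names that differ only in an ending like _2 or _b are one class to them, and where a whole thing is asked for, a point or a joint stands for the part that bears it (a point fixed in the world has none). Each returns a list of dicts, best first, with "p" (0 to 1); they miss things now and then, are a little off and sometimes report something else, mostly with a low value. They report only what shows in the picture. A call takes as long as a camera call. They do not tell look-alikes from the thing itself.
- silhouettes(query, camera): "mask" (480x640 bool, what is visible of it) and "pixel" ([column, row] in pixels, amid what is visible of it).
The state is a dict: "clock": time; "joints": joint angles; "dq": joint speeds; "joint_efforts": joint torques, N m; "position": TCP position; "ee_rot": TCP orientation; "force": force on the tool from outside, world axes, zero at the start; "ft_torque": the same for the moment, N m; "width": opening from 0.0 (shut) to 1.0 (fully open); "gripper_force": force on a finger pad.
Only numpy, scipy, OpenCV 4.12 (cv2) and the standard library are available. Lean on these libraries where they do the work, as an engineer would, in place of code of your own. Each camera call takes 0.05 s, during which the arm holds its last target. There are 200 camera calls.

## Working session

There is one attempt and no reset: what is moved stays moved. The work goes in short steps, Python scripts to look and compute and a tool call to move; the robot and the scene stay as the last step left them, time stands still between calls to the robot, and variables do not carry over. Pictures are saved under pics/ and viewed, at most 14 in all, crops included, and the job is handed in when it is done.

Besides the shell and the picture viewer there is one more tool, called in YAML: its name, and indented under it one key for each argument. jog_arm: Moves the arm, as the interface text tells. Its arguments: {"type":"object","properties":{"motion":{"type":"array"},"force":{"type":"number"}},"required":["motion"]}

```bash
mkdir -p pics; python3 - <<'E'
from cell import *
import cv2,numpy as np
for n in("scene","side"):
    im=get_image(n); cv2.imwrite(f"pics/{n}0.png",im[:,:,::-1])
    p=camera_params(n); print(n,p["vertical_fov"],p["cx"],p["cy"],np.round(p["T"],3).tolist())
s=observe(); print(s["clock"],s["position"],s["ee_rot"],s["width"],grasp_offset() if callable(grasp_offset) else grasp_offset)
E
```

```text
scene 51.159078568933786 321.7380776771667 227.97628997439972 [[-0.754, 0.417, -0.507, 1.026], [0.657, 0.495, -0.569, 0.552], [0.014, -0.762, -0.647, 0.649], [0.0, 0.0, 0.0, 1.0]]
side 44.4901413304244 309.479302685215 247.00346266297663 [[0.834, -0.416, 0.361, 0.141], [-0.551, -0.62, 0.559, -0.601], [-0.009, -0.665, -0.747, 0.86], [0.0, 0.0, 0.0, 1.0]]
0.1 [ 6.24554425e-01 -5.37082050e-05  2.26046176e-01] [-2.22094420e+00 -2.22067675e+00  1.66226420e-03] 1.0053457128103338 0.0188
```

View pics/scene0.png

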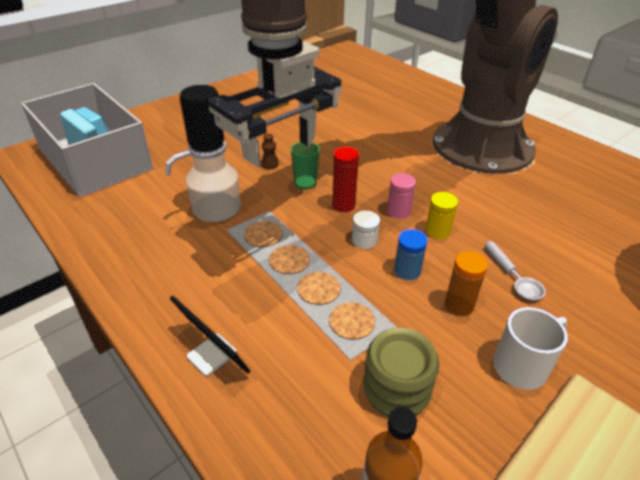

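View pics/side0.png

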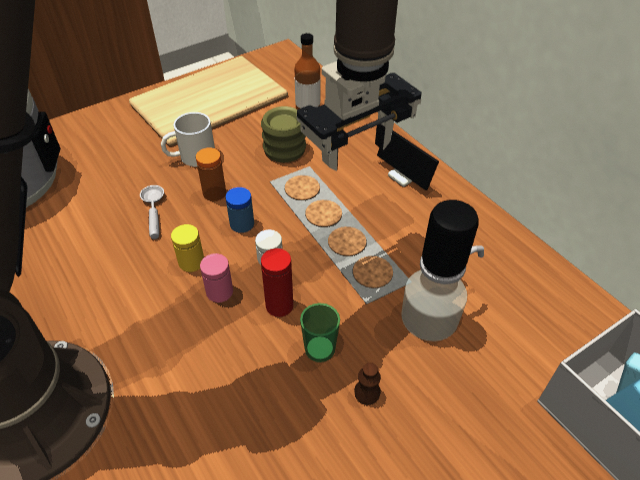

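The dispenser is at the −y end (scene ~(213,170), side ~(440,270)), so red goes to coaster_4, amber to 3, blue to 2 and white to 1. The pink and yellow look-alikes stand in front of the jars. Next I measure positions.

```bash
cat >h.py <<'E'
from cell import *
import cv2,numpy as np
from scipy.optimize import least_squares
C={}
def proj(n,P):
    if n not in C or n=="wrist": C[n]=camera_params(n)
    p=C[n]; T=np.linalg.inv(p["T"]); f=240/np.tan(np.radians(p["vertical_fov"])/2)
    q=np.atleast_2d(P)@T[:3,:3].T+T[:3,3]
    return f*q[:,:2]/q[:,2:]+[p["cx"],p["cy"]]
def ray(n,uv,z):
    p=camera_params(n); f=240/np.tan(np.radians(p["vertical_fov"])/2)
    d=p["T"][:3,:3]@[(uv[0]-p["cx"])/f,(uv[1]-p["cy"])/f,1]; o=p["T"][:3,3]
    return (o+d*(z-o[2])/d[2])[:2]
a=np.linspace(0,2*np.pi,40)
def hull(n,x,y,h,r=.025,z0=0):
    P=[[x+r*np.cos(t),y+r*np.sin(t),z] for z in(z0,z0+h) for t in a]
    return cv2.convexHull(proj(n,P).astype(np.float32))
def cen(c):
    m=cv2.moments(c); return np.array([m["m10"]/m["m00"],m["m01"]/m["m00"]])
def mcen(m):
    v,u=np.nonzero(m); return np.array([u.mean(),v.mean()])
def fit(obs,h,r=.025,z0=0):
    # obs: {cam: centroid}
    x0=ray(*list(obs.items())[0],z0+h/2)
    return least_squares(lambda q:np.concatenate([cen(hull(n,*q,h,r,z0))-c for n,c in obs.items()]),x0,diff_step=1e-3)
H=dict(jar_red=.13,jar_amber=.105,jar_blue=.08,jar_white=.055,glass=.09)
E
python3 - <<'E'
from h import *
import pickle
D={}
for n in("scene","side"):
    im=get_image(n)
    for q in list(H)+["coaster_1","dispenser"]:
        r=silhouettes(q,n)
        for d in r[:6]:
            u=mcen(d["mask"]); col=im[d["mask"]].mean(0).astype(int)
            if q=="coaster_1": w=ray(n,u,.007)
            elif q in H: w=fit({n:u},H[q]).x
            else: w=[0,0]
            print(n,q,round(d["p"],2),u.round(),d["mask"].sum(),col,np.round(w,3))
E
```

```text
scene jar_red 0.55 [344. 178.] 1541 [127  18  10] [ 0.433 -0.047]
scene jar_amber 0.71 [465. 282.] 1924 [142  78   7] [0.471 0.283]
scene jar_blue 0.83 [400. 195.] 1027 [167  85 104] [0.357 0.041]
scene jar_blue 0.69 [410. 254.] 1321 [ 44  81 134] [0.476 0.171]
scene jar_white 0.75 [365. 229.] 865 [181 174 164] [0.476 0.06 ]
scene glass 0.73 [304. 164.] 1149 [51 87 47] [ 0.44  -0.165]
scene coaster_1 0.93 [318. 288.] 1149 [220 158  99] [0.631 0.104]
scene coaster_1 0.84 [262. 233.] 824 [145 103  66] [ 0.621 -0.076]
scene coaster_1 0.71 [288. 259.] 942 [191 134  84] [0.627 0.014]
scene coaster_1 0.58 [352. 320.] 1390 [222 160 100] [0.637 0.193]
scene dispenser 0.58 [206. 158.] 5531 [106  94  84] [0 0]
side jar_red 0.94 [277. 282.] 1881 [115  23  19] [ 0.433 -0.046]
side jar_amber 0.84 [211. 174.] 1212 [113  64  24] [0.472 0.284]
side jar_blue 0.96 [216. 278.] 1236 [150  79  94] [0.358 0.042]
side jar_blue 0.85 [240. 210.] 1073 [ 37  65 113] [0.477 0.172]
side jar_blue 0.76 [187. 247.] 1115 [156 142  44] [0.347 0.139]
side jar_white 0.85 [267. 242.] 568 [203 195 184] [0.482 0.077]
side jar_white 0.59 [301. 188.] 717 [206 152 100] [0.62  0.169]
side glass 0.79 [320. 332.] 1836 [46 78 43] [ 0.445 -0.157]
side coaster_1 0.93 [323. 213.] 785 [205 151  98] [0.628 0.1  ]
side coaster_1 0.79 [302. 188.] 705 [206 152  99] [0.633 0.188]
side coaster_1 0.77 [372. 272.] 1013 [129  90  58] [ 0.617 -0.081]
side coaster_1 0.75 [347. 241.] 899 [175 125  80] [0.622 0.01 ]
side dispenser 0.59 [441. 273.] 7220 [75 70 62] [0 0]
```

jog_arm:
  motion:
    - [[-0.01,-0.03,0,0,0,0,-1],[-0.02,-0.065,0,0,0,0,-1],[-0.03,-0.1,0,0,0,0,-1],[-0.038,-0.135,0,0,0,0,-1],[-0.043,-0.165,0,0,0,0,-1],[-0.0465,-0.185,0,0,0,0,-1],[-0.0465,-0.1916,0,0,0,0,-1],[-0.0465,-0.1916,0.02,0,0,0,-1],[-0.0465,-0.1916,0.04,0,0,0,-1],[-0.0465,-0.1916,0.05,0,0,0,-1]]
  force: 20

```text
clock: 1.73
position: [0.4335, -0.0463, 0.1755]
ee_rot: [-2.221, -2.222, 0.0]
force: [-0.1, 0.0, 0.1]
width: 1.001
gripper_force: 0.0
```

```bash
python3 - <<'E'
from h import *
print([ray("scene",u,0).round(3) for u in((210,352),(190,360),(245,372))],[ray("side",u,0).round(3) for u in((398,180),(430,188),(380,160))])
print([ray("side",u,0).round(3) for u in((185,160),(150,195),(155,235))])
im=get_image("side"); cv2.imwrite("pics/side1.png",im[:,:,::-1])
E
```

```text
[array([0.843, 0.093]), array([0.874, 0.086]), array([0.822, 0.157])] [array([0.825, 0.098]), array([0.866, 0.04 ]), array([0.834, 0.173])]
[array([0.468, 0.421]), array([0.356, 0.357]), array([0.317, 0.242])]
```

View pics/side1.png

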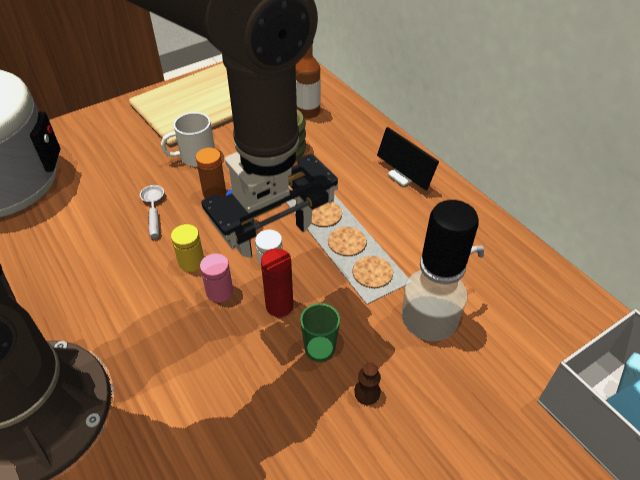

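The tablet is out of the way at x≈0.83, and the gripper straddles red at (277,280). I'll descend and grip.

jog_arm:
  motion:
    - [[0,0,0.025,0,0,0,-1],[0,0,0.05,0,0,0,-1],[0,0,0.075,0,0,0,-1],[0,0,0.09,0,0,0,-1],[0,0,0.09,0,0,0,0],[0,0,0.09,0,0,0,1],[0,0,0.09,0,0,0,1],[0,0,0.09,0,0,0,1],[0,0,0.09,0,0,0,1],[0,0,0.09,0,0,0,1]]
  force: 20

```text
clock: 2.62
position: [0.434, -0.0465, 0.0876]
ee_rot: [2.221, 2.22, 0.002]
force: [-0.3, 0.3, -0.9]
width: 0.613
gripper_force: 0.0
```

jog_arm:
  motion:
    - [[0,0,0,0,0,0,1],[0,0,0,0,0,0,1],[0,0,0,0,0,0,1],[0,0,0,0,0,0,1],[0,0,-0.01,0,0,0,1],[0,0,-0.025,0,0,0,1],[0,0,-0.04,0,0,0,1],[0,0,-0.04,0,0,0,1]]

```text
clock: 3.28
position: [0.4345, -0.0465, 0.1286]
ee_rot: [2.22, 2.22, 0.003]
force: [0.1, 0.8, -1.9]
width: 0.54
gripper_force: 20.0
```

jog_arm:
  motion:
    - [[-0.003,0.015,0,0,0,0,1],[-0.008,0.04,0,0,0,0,1],[-0.013,0.07,0,0,0,0,1],[-0.018,0.1,0,0,0,0,1],[-0.023,0.13,0,0,0,0,1],[-0.028,0.16,0,0,0,0,1],[-0.031,0.177,0,0,0,0,1],[-0.032,0.185,0,0,0,0,1],[-0.032,0.185,0,0,0,0,1],[-0.032,0.185,0.01,0,0,0,1]]

```text
clock: 4.12
position: [0.6184, -0.0784, 0.117]
ee_rot: [2.221, 2.221, 0.001]
force: [-0.0, 0.2, -2.8]
width: 0.546
gripper_force: 20.0
```

jog_arm:
  motion:
    - [[0,0,0.01,0,0,0,1],[0,0,0.017,0,0,0,1],[0,0,0.02,0,0,0,1],[0,0,0.022,0,0,0,1],[0,0,0.022,0,0,0,1],[0,0,0.022,0,0,0,1]]

```text
clock: 4.62
position: [0.6182, -0.0785, 0.0948]
ee_rot: [2.221, 2.221, 0.0]
force: [0.7, -0.2, -2.6]
width: 0.543
gripper_force: 20.0
```

```bash
python3 - <<'E'
from h import *
for n in("scene","side"):
    get_image(n)
    for d in silhouettes("jar_red",n)[:1]: print(n,d["p"],fit({n:mcen(d["mask"])},.13,.025,.007).x.round(4))
s=observe();print(s["position"],s["force"])
E
```

```text
scene 0.89 [ 0.6191 -0.0716]
side 0.66 [ 0.6102 -0.0923]
[ 0.61847737 -0.07849052  0.09480524] [-0.18314299 -0.5640039  -2.68166722]
```

jog_arm:
  motion:
    - [[0,0,0.001,0,0,0,1],[0,0,0.002,0,0,0,1],[0,0,0.002,0,0,0,1]]

```text
clock: 5.07
position: [0.6187, -0.0786, 0.0943]
ee_rot: [2.221, 2.221, 0.001]
force: [-5.6, 0.3, 12.8]
width: 0.542
gripper_force: 20.0
```

jog_arm:
  motion:
    - [[0,0,0,0,0,0,0],[0,0,0,0,0,0,-1],[0,0,0,0,0,0,-1],[0,0,0,0,0,0,-1],[0,0,0,0,0,0,-1],[0,0,0,0,0,0,-1],[0,0,-0.03,0,0,0,-1],[0,0,-0.06,0,0,0,-1],[0,0,-0.09,0,0,0,-1],[0,0,-0.1,0,0,0,-1]]

```text
clock: 5.9
position: [0.6204, -0.0788, 0.1972]
ee_rot: [2.219, 2.218, 0.006]
force: [1.5, -0.1, 0.5]
width: 0.998
gripper_force: 0.0
```

jog_arm:
  motion:
    - [[0.025,-0.012,0,0,0,0,-1],[0.062,-0.026,0,0,0,0,-1],[0.099,-0.042,0,0,0,0,-1],[0.136,-0.057,0,0,0,0,-1],[0.173,-0.072,0,0,0,0,-1],[0.21,-0.087,0,0,0,0,-1],[0.247,-0.102,0,0,0,0,-1],[0.284,-0.117,0,0,0,0,-1],[0.32,-0.132,0,0,0,0,-1],[0.35,-0.143,0,0,0,0,-1]]

```text
clock: 6.73
position: [0.4735, 0.2744, 0.1926]
ee_rot: [-2.219, -2.223, -0.0]
force: [0.0, -0.1, 0.4]
width: 0.997
gripper_force: 0.0
```

jog_arm:
  motion:
    - [[0.012,-0.0035,0,0,0,0,-1],[0.012,-0.0035,0.01,0,0,0,-1],[0.012,-0.0035,0.035,0,0,0,-1],[0.012,-0.0035,0.06,0,0,0,-1]]

```text
clock: 7.07
position: [0.4731, 0.2827, 0.1322]
ee_rot: [2.222, 2.22, 0.003]
force: [-0.6, -0.2, -1.8]
width: 0.999
gripper_force: 0.0
```

```bash
python3 - <<'E'
from h import *
ims=[]
for n in("scene","side"):
    im=get_image(n); ims.append(im)
    for q,z in(("jar_red",.007),("jar_amber",0)):
      for d in silhouettes(q,n)[:1]: print(n,q,d["p"],d["mask"].sum(),fit({n:mcen(d["mask"])},H[q],.025,z).x.round(4))
cv2.imwrite("pics/b1.png",cv2.resize(np.hstack(ims),(800,300),interpolation=cv2.INTER_AREA)[:,:,::-1])
E
```

```text
scene jar_red 0.8 1806 [ 0.6172 -0.0791]
scene jar_amber 0.83 1880 [0.4735 0.2854]
side jar_red 0.8 1809 [ 0.6182 -0.0779]
side jar_amber 0.97 1211 [0.471  0.2831]
```

View pics/b1.png

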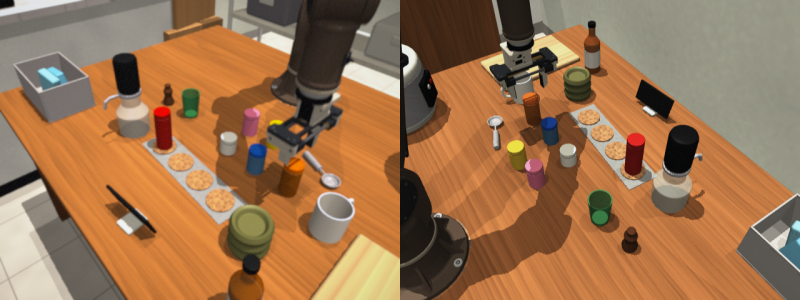

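Red is centred on the coaster next to the dispenser, at (163,130) in the left half of the picture. The gripper is above amber, so I'll grasp it.

jog_arm:
  motion:
    - [[0.0005,0,0.025,0,0,0,-1],[0.0005,0,0.05,0,0,0,-1],[0.0005,0,0.065,0,0,0,-1],[0.0005,0,0.071,0,0,0,-1],[0.0005,0,0.071,0,0,0,0],[0.0005,0,0.071,0,0,0,1],[0.0005,0,0.071,0,0,0,1],[0.0005,0,0.071,0,0,0,1],[0.0005,0,0.071,0,0,0,1],[0.0005,0,0.071,0,0,0,1]]

```text
clock: 8.2
position: [0.4723, 0.2842, 0.0624]
ee_rot: [2.221, 2.221, 0.002]
force: [0.3, -0.6, -0.3]
width: 0.616
gripper_force: 0.0
```

jog_arm:
  motion:
    - [[0,0,0,0,0,0,1],[0,0,0,0,0,0,1],[0,0,0,0,0,0,1],[0,0,0,0,0,0,1],[0,0,-0.015,0,0,0,1],[0,0,-0.04,0,0,0,1],[0,0,-0.07,0,0,0,1],[0,0,-0.1,0,0,0,1],[0,0,-0.12,0,0,0,1],[0,0,-0.12,0,0,0,1]]

```text
clock: 9.03
position: [0.4736, 0.2852, 0.1857]
ee_rot: [2.221, 2.221, 0.01]
force: [0.9, 0.6, -2.4]
width: 0.542
gripper_force: 20.0
```

jog_arm:
  motion:
    - [[-0.015,0.008,0,0,0,0,1],[-0.045,0.025,0,0,0,0,1],[-0.08,0.045,0,0,0,0,1],[-0.115,0.065,0,0,0,0,1],[-0.15,0.085,0,0,0,0,1],[-0.185,0.105,0,0,0,0,1],[-0.22,0.125,0,0,0,0,1],[-0.25,0.141,0,0,0,0,1],[-0.267,0.15,0,0,0,0,1],[-0.272,0.153,0,0,0,0,1]]

```text
clock: 9.87
position: [0.6254, 0.0063, 0.1799]
ee_rot: [2.228, 2.214, -0.005]
force: [-0.7, 0.5, -2.8]
width: 0.54
gripper_force: 20.0
```

jog_arm:
  motion:
    - [[0,0,0.015,0,0,0,1],[0,0,0.04,0,0,0,1],[0,0,0.065,0,0,0,1],[0,0,0.085,0,0,0,1],[0,0,0.098,0,0,0,1],[0,0,0.105,0,0,0,1],[0,0,0.108,0,0,0,1],[0,0,0.11,0,0,0,1],[0,0,0.111,0,0,0,1],[0,0,0.111,0,0,0,1]]

```text
clock: 10.7
position: [0.6254, 0.0121, 0.0713]
ee_rot: [2.221, 2.221, 0.001]
force: [0.2, -0.5, -2.0]
width: 0.542
gripper_force: 20.0
```

jog_arm:
  motion:
    - [[0,0,0.001,0,0,0,1],[0,0,0.002,0,0,0,1],[0,0,0.0025,0,0,0,1],[0,0,0.0025,0,0,0,1]]

```text
clock: 11.03
position: [0.6254, 0.012, 0.0691]
ee_rot: [2.221, 2.221, 0.002]
force: [-0.9, -0.1, 3.9]
width: 0.544
gripper_force: 20.0
```

jog_arm:
  motion:
    - [[0,0,0,0,0,0,0],[0,0,0,0,0,0,-1],[0,0,0,0,0,0,-1],[0,0,0,0,0,0,-1],[0,0,0,0,0,0,-1],[0,0,0,0,0,0,-1],[0,0,-0.03,0,0,0,-1],[0,0,-0.06,0,0,0,-1],[0,0,-0.09,0,0,0,-1],[0,0,-0.1,0,0,0,-1]]

```text
clock: 11.87
position: [0.627, 0.0121, 0.1727]
ee_rot: [2.219, 2.219, 0.007]
force: [1.5, -0.2, 0.1]
width: 0.999
gripper_force: 0.0
```

jog_arm:
  motion:
    - [[0.015,-0.014,0,0,0,0,-1],[0.04,-0.037,0,0,0,0,-1],[0.065,-0.06,0,0,0,0,-1],[0.09,-0.083,0,0,0,0,-1],[0.115,-0.107,0,0,0,0,-1],[0.14,-0.13,0,0,0,0,-1],[0.155,-0.144,0,0,0,0,-1],[0.1595,-0.148,0,0,0,0,-1],[0.1595,-0.148,0,0,0,0,-1],[0.1595,-0.148,0.02,0,0,0,-1]]

```text
clock: 12.7
position: [0.4797, 0.1719, 0.1509]
ee_rot: [2.22, 2.219, 0.009]
force: [1.0, -0.6, -1.0]
width: 0.998
gripper_force: 0.0
```

```bash
python3 - <<'E'
from h import *
ims=[]
for n in("scene","side"):
    im=get_image(n); ims.append(im)
    for q,z in(("jar_red",.007),("jar_amber",.007),("jar_blue",0),("jar_white",0)):
      for d in silhouettes(q,n)[:3]: print(n,q,round(d["p"],2),d["mask"].sum(),fit({n:mcen(d["mask"])},H[q],.025,z).x.round(4))
cv2.imwrite("pics/b2.png",cv2.resize(np.hstack(ims),(800,300),interpolation=cv2.INTER_AREA)[:,:,::-1])
print(observe()["position"])
E
```

```text
scene jar_red 0.66 1682 [ 0.617  -0.0808]
scene jar_amber 0.75 1687 [0.6252 0.0111]
scene jar_blue 0.9 1321 [0.4753 0.1713]
scene jar_blue 0.88 1073 [0.3474 0.1374]
scene jar_blue 0.47 106 [0.3772 0.0783]
scene jar_white 0.77 891 [0.4765 0.0609]
side jar_red 0.76 1747 [ 0.6183 -0.0777]
side jar_red 0.42 329 [ 0.5684 -0.0475]
side jar_amber 0.81 1367 [0.6251 0.0118]
side jar_blue 0.89 1261 [0.358  0.0427]
side jar_blue 0.81 1190 [0.3463 0.1378]
side jar_blue 0.76 1030 [0.4769 0.1713]
side jar_white 0.84 898 [0.4775 0.061 ]
side jar_white 0.65 310 [ 0.5952 -0.0142]
[0.47735943 0.17135471 0.14870323]
```

View pics/b2.png

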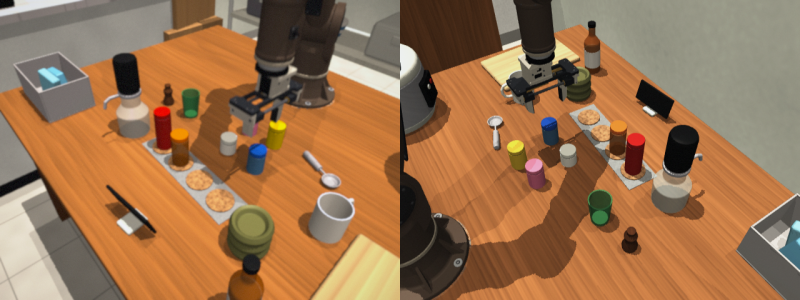

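Red and amber are standing on their coasters, and the gripper is above blue.

jog_arm:
  motion:
    - [[0,0,0.025,0,0,0,-1],[0,0,0.05,0,0,0,-1],[0,0,0.075,0,0,0,-1],[0,0,0.095,0,0,0,-1],[0,0,0.104,0,0,0,-1],[0,0,0.106,0,0,0,0],[0,0,0.106,0,0,0,1],[0,0,0.106,0,0,0,1],[0,0,0.106,0,0,0,1],[0,0,0.106,0,0,0,1]]

```text
clock: 14.03
position: [0.4777, 0.1718, 0.0433]
ee_rot: [2.221, 2.221, 0.003]
force: [-0.1, 0.7, -0.4]
width: 0.689
gripper_force: 0.0
```

jog_arm:
  motion:
    - [[0,0,0,0,0,0,1],[0,0,0,0,0,0,1],[0,0,0,0,0,0,1],[0,0,0,0,0,0,1],[0,0,0,0,0,0,1],[0,0,-0.015,0,0,0,1],[0,0,-0.035,0,0,0,1],[0,0,-0.05,0,0,0,1],[0,0,-0.05,0,0,0,1]]

```text
clock: 14.78
position: [0.4783, 0.1721, 0.0945]
ee_rot: [2.221, 2.22, 0.006]
force: [0.2, 1.4, -2.5]
width: 0.539
gripper_force: 20.0
```

jog_arm:
  motion:
    - [[-0.005,0.011,0,0,0,0,1],[-0.015,0.033,0,0,0,0,1],[-0.028,0.061,0,0,0,0,1],[-0.041,0.09,0,0,0,0,1],[-0.054,0.119,0,0,0,0,1],[-0.064,0.142,0,0,0,0,1],[-0.069,0.151,0,0,0,0,1],[-0.0695,0.1525,0,0,0,0,1],[-0.0695,0.1525,0,0,0,0,1],[-0.0695,0.1525,0,0,0,0,1]]

```text
clock: 15.62
position: [0.6279, 0.1027, 0.0912]
ee_rot: [-2.219, -2.221, 0.002]
force: [-1.1, 0.7, -2.4]
width: 0.541
gripper_force: 20.0
```

jog_arm:
  motion:
    - [[0,0,0.015,0,0,0,1],[0,0,0.028,0,0,0,1],[0,0,0.036,0,0,0,1],[0,0,0.039,0,0,0,1],[0,0,0.041,0,0,0,1],[0,0,0.042,0,0,0,1],[0,0,0.043,0,0,0,1],[0,0,0.043,0,0,0,1]]

```text
clock: 16.28
position: [0.6297, 0.1022, 0.0499]
ee_rot: [2.221, 2.221, 0.001]
force: [1.0, 0.1, -2.0]
width: 0.544
gripper_force: 20.0
```

jog_arm:
  motion:
    - [[0,0,0.001,0,0,0,1],[0,0,0.0015,0,0,0,1],[0,0,0.0015,0,0,0,1]]

```text
clock: 16.53
position: [0.6298, 0.1022, 0.0498]
ee_rot: [2.221, 2.221, 0.002]
force: [-5.7, -1.2, 13.7]
width: 0.54
gripper_force: 20.0
```

jog_arm:
  motion:
    - [[0,0,0,0,0,0,0],[0,0,0,0,0,0,-1],[0,0,0,0,0,0,-1],[0,0,0,0,0,0,-1],[0,0,0,0,0,0,-1],[0,0,0,0,0,0,-1],[0,0,-0.03,0,0,0,-1],[0,0,-0.06,0,0,0,-1],[0,0,-0.09,0,0,0,-1],[0,0,-0.11,0,0,0,-1]]

```text
clock: 17.37
position: [0.6303, 0.1021, 0.1606]
ee_rot: [2.221, 2.22, 0.003]
force: [0.5, 0.5, 0.7]
width: 1.001
gripper_force: 0.0
```

jog_arm:
  motion:
    - [[-0.004,-0.015,0,0,0,0,-1],[-0.011,-0.04,0,0,0,0,-1],[-0.019,-0.07,0,0,0,0,-1],[-0.027,-0.1,0,0,0,0,-1],[-0.035,-0.13,0,0,0,0,-1],[-0.04,-0.148,0,0,0,0,-1],[-0.041,-0.153,0,0,0,0,-1],[-0.041,-0.153,0.02,0,0,0,-1],[-0.041,-0.153,0.045,0,0,0,-1],[-0.041,-0.153,0.06,0,0,0,-1]]

```text
clock: 18.2
position: [0.4769, 0.0612, 0.0965]
ee_rot: [2.221, 2.221, 0.001]
force: [-0.7, 0.1, -0.4]
width: 0.998
gripper_force: 0.0
```

jog_arm:
  motion:
    - [[0,0,0.025,0,0,0,-1],[0,0,0.05,0,0,0,-1],[0,0,0.065,0,0,0,-1],[0,0,0.073,0,0,0,-1],[0,0,0.073,0,0,0,0],[0,0,0.073,0,0,0,1],[0,0,0.073,0,0,0,1],[0,0,0.073,0,0,0,1],[0,0,0.073,0,0,0,1],[0,0,0.073,0,0,0,1]]

```text
clock: 19.03
position: [0.4769, 0.0611, 0.0254]
ee_rot: [2.221, 2.221, 0.002]
force: [0.9, -0.9, -0.5]
width: 0.614
gripper_force: 0.0
```

jog_arm:
  motion:
    - [[0,0,0,0,0,0,1],[0,0,0,0,0,0,1],[0,0,0,0,0,0,1],[0,0,0,0,0,0,1],[0,0,-0.015,0,0,0,1],[0,0,-0.04,0,0,0,1],[0,0,-0.07,0,0,0,1],[0,0,-0.1,0,0,0,1],[0,0,-0.12,0,0,0,1],[0,0,-0.12,0,0,0,1]]

```text
clock: 19.87
position: [0.4787, 0.0615, 0.1486]
ee_rot: [2.219, 2.219, 0.009]
force: [1.1, 0.8, -1.2]
width: 0.543
gripper_force: 20.0
```

jog_arm:
  motion:
    - [[0.01,0.012,0,0,0,0,1],[0.028,0.034,0,0,0,0,1],[0.05,0.061,0,0,0,0,1],[0.073,0.09,0,0,0,0,1],[0.096,0.118,0,0,0,0,1],[0.115,0.141,0,0,0,0,1],[0.126,0.155,0,0,0,0,1],[0.1295,0.159,0,0,0,0,1],[0.1295,0.159,0,0,0,0,1],[0.1295,0.159,0,0,0,0,1]]

```text
clock: 20.7
position: [0.6344, 0.1895, 0.1437]
ee_rot: [-2.222, -2.221, 0.003]
force: [-0.8, -0.4, -1.2]
width: 0.54
gripper_force: 20.0
```

jog_arm:
  motion:
    - [[0,0,0.02,0,0,0,1],[0,0,0.045,0,0,0,1],[0,0,0.07,0,0,0,1],[0,0,0.09,0,0,0,1],[0,0,0.102,0,0,0,1],[0,0,0.107,0,0,0,1],[0,0,0.11,0,0,0,1],[0,0,0.112,0,0,0,1],[0,0,0.113,0,0,0,1],[0,0,0.113,0,0,0,1]]

```text
clock: 21.53
position: [0.636, 0.1906, 0.0327]
ee_rot: [2.221, 2.221, 0.002]
force: [-0.4, -0.3, -0.7]
width: 0.54
gripper_force: 20.0
```

jog_arm:
  motion:
    - [[0,0,0.001,0,0,0,1],[0,0,0.0015,0,0,0,1],[0,0,0.0015,0,0,0,1]]

```text
clock: 21.78
position: [0.6361, 0.1907, 0.0323]
ee_rot: [2.221, 2.221, 0.003]
force: [-3.4, -0.6, 10.6]
width: 0.54
gripper_force: 20.0
```

jog_arm:
  motion:
    - [[0,0,0,0,0,0,0],[0,0,0,0,0,0,-1],[0,0,0,0,0,0,-1],[0,0,0,0,0,0,-1],[0,0,0,0,0,0,-1],[0,0,0,0,0,0,-1],[0,0,-0.03,0,0,0,-1],[0,0,-0.07,0,0,0,-1],[0,0,-0.11,0,0,0,-1],[0,0,-0.15,0,0,0,-1]]

```text
clock: 22.62
position: [0.635, 0.1903, 0.1816]
ee_rot: [-2.221, -2.221, 0.001]
force: [0.6, 0.7, 0.2]
width: 0.994
gripper_force: 0.0
```

jog_arm:
  motion:
    - [[0,-0.03,-0.02,0,0,0,-1],[0,-0.06,-0.02,0,0,0,-1],[0,-0.09,-0.02,0,0,0,-1],[0,-0.12,-0.02,0,0,0,-1],[0,-0.15,-0.02,0,0,0,-1],[0,-0.17,-0.02,0,0,0,-1],[0,-0.17,-0.02,0,0,0,-1]]

```text
clock: 23.2
position: [0.4613, 0.1907, 0.2003]
ee_rot: [-2.218, -2.223, 0.003]
force: [0.1, 0.2, -0.1]
width: 1.006
gripper_force: 0.0
```

```bash
python3 - <<'E'
from h import *
ims=[]
for n in("scene","side"):
    im=get_image(n); ims.append(im)
    for q,z in(("jar_red",.007),("jar_amber",.007),("jar_blue",.007),("jar_white",.007),("glass",0)):
      for d in silhouettes(q,n)[:3]: print(n,q,round(d["p"],2),d["mask"].sum(),fit({n:mcen(d["mask"])},H[q],.025,z).x.round(4))
cv2.imwrite("pics/b3.png",cv2.resize(np.hstack(ims),(800,300),interpolation=cv2.INTER_AREA)[:,:,::-1])
E
```

```text
scene jar_red 0.62 1730 [ 0.6167 -0.081 ]
scene jar_amber 0.66 1632 [0.6246 0.0106]
scene jar_amber 0.37 1443 [0.6377 0.1114]
scene jar_blue 0.87 1149 [0.3532 0.1403]
scene jar_blue 0.83 983 [0.3681 0.0475]
scene jar_blue 0.79 1434 [0.6282 0.1007]
scene jar_white 0.65 1250 [0.635 0.19 ]
scene glass 0.95 1244 [ 0.4375 -0.1678]
scene glass 0.26 275 [ 0.6639 -0.0309]
side jar_red 0.98 1801 [ 0.6178 -0.0787]
side jar_red 0.66 650 [0.6116 0.1531]
side jar_amber 0.66 1333 [0.6243 0.0108]
side jar_blue 0.86 1241 [0.3565 0.0377]
side jar_blue 0.73 1016 [0.6294 0.1018]
side jar_blue 0.59 1139 [0.3446 0.1313]
side jar_white 0.9 705 [0.6354 0.192 ]
side glass 0.9 1838 [ 0.4454 -0.157 ]
```

View pics/b3.png

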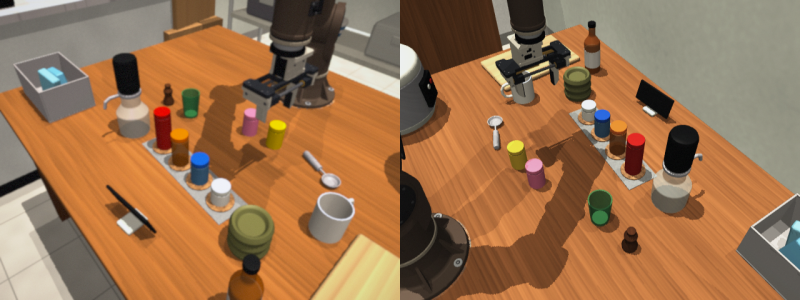

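All four jars stand upright and centred in the right order (left half: red (163,130), amber (180,148), blue (200,168), white (221,193)). The glass hasn't moved, and the arm is clear.

```bash
python3 -c "
from cell import *
print(sign_off())"
```

```text
the job is handed in; nothing more can be done
None
```

I handed the job in at about 23 s. The last camera check put red, amber, blue and white in height order from the dispenser, upright and within about 3 mm of their coaster centres, with the glass not moved. The hand-in gave no verdict.

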